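Check a specimen carrier's spring latch and set its status marker

TASK

Check the spring latch of the specimen carrier: press its pad straight down slowly with closed fingers, building up the force, until it clicks and stays down or until you are pressing with 15 N, and never push on the carrier with more than 22 N. Then set the status marker: if the latch clicked at under 15 N slide it fully to the disc end of its board, and if it still had not clicked at 15 N let go and slide it fully to the cross end. Leave everything else on the bench where it is.

Things in the scene. Friction and masses are not known exactly. Their poses are not given: they have to be found in the camera images.
- carrier: Specimen carrier: white case with grey lid, 200 (x) x 150 (y) x 85 mm high, fixed to the bench. Origin: centre of its underside. On the lid: an aluminium latch frame 50 x 48 mm, 99 mm high overall, centred 45 mm to -x, holding the pad; a steel bolt points from it to -x into a strike and draws back 8 mm on a click; a dark carrying bar along y, 35 mm to +x, 103 mm high.
- latch_top (a point): Centre of the flat top of the black latch pad; moves down with it. Axes as the carrier's. The pad is 34 (x) x 36 (y) mm and stands in the aluminium frame; its top is 117 mm above the bench when up (18 mm above the frame), 103.5 mm when fully down.
- latch (a joint): Press depth, m: 0 up, 0.0135 hard stop. Good latch: pushes back with about 2 N at first, at most 8 to 12 N near 5 mm, then ever less, none at 11 mm; past that it snaps down by itself to 13.5 mm and stays: the click. Stiff latch: looks the same, reaches 15 N after only 2 to 3.5 mm, cannot be released within 22 N, springs back when let go. Which one is fitted varies and cannot be seen.
- board: Status board: white plate 60 (x) x 240 (y) x 12 mm high, fixed to the bench. Origin: centre of its underside. A marker slides on it along y; the disc sign is at one end and the cross sign at the other, and which is which varies.
- marker_top (a point): Centre of the top of the marker's grip, 53 mm above the bench. The grip is an aluminium block 24 (board x) x 16 (board y) mm, free from 21 to 53 mm above the bench; below it a 30 x 26 mm foot.
- marker (a joint): Position of the marker along the board's +y, m, from its middle: -0.05 to 0.05 are the end stops. It takes about 2 N to slide and stays where left. At either stop the marker's centre is 40 mm from the centre of the sign at that end.
- disc_sign: Round grey disc, 34 mm across, 5 mm thick, lying on one end of the board (90 mm from the board's centre): 'latch passed'. Origin: centre of its underside.
- cross_sign: Grey diagonal cross (X), 36 mm bars, 5 mm thick, lying on the other end of the board (90 mm from the board's centre): 'latch failed'. Origin: centre of its underside.
- tube_rack: Bystander: white rack 96 x 206 mm with red-capped tubes, 92 mm high. Origin: centre of its underside.
- small_rack: Bystander: white rack 52 x 140 mm with white-capped tubes, 92 mm high. Origin: centre of its underside.
- pot: Bystander: small white pot with orange cap, 52 mm across, 55 mm high. Origin: centre of its underside.
- cup: Bystander: white beaker, 56 mm across, 60 mm high. Origin: centre of its underside.
- slide_box: Bystander: blue box 85 x 110 x 30 mm. Origin: centre of its underside.
- mouse: Bystander: black computer mouse 100 x 58 x 29 mm. Origin: centre of its underside.
- scanner: Bystander: white hand scanner, lying, 185 mm long, 48 mm high. Origin: underside, near its middle.
There are look-alikes about, which are no part of the job. Leave any purple or red look-alike of the board alone.

How it is judged:
On the way, in this order (a step that is already met when the one before it is completed fails the run):
1. the latch is tested: either it clicked and stayed down, or the fingers pressed its pad with at least 13 N (for 0.1 s) while it had not clicked ((value of joint latch above 0.0125 m or (contact force between the fingers and carrier above 13 N and value of joint latch between 0.001 and 0.009 m))), for 0.1 s.
2. then the marker reaches one of the ends of its board (within 8 mm of the stop) ((horizontal distance between marker_top and disc_sign below 0.048 m or horizontal distance between marker_top and cross_sign below 0.048 m)), for 0.1 s.
At the end, for the whole second after the job is handed in: Either the pad is clicked (at least 12.5 mm down) and the marker is within 8 mm of the stop at the disc end (under 48 mm from the disc), or the pad is back up (under 4 mm down) and the marker is within 8 mm of the stop at the cross end (under 48 mm from the cross) (((value of joint latch above 0.0125 m and horizontal distance between marker_top and disc_sign below 0.048 m) or (value of joint latch below 0.004 m and horizontal distance between marker_top and cross_sign below 0.048 m))); the robot touches nothing.
It fails at once if the carrier or its latch is pushed with more than 22 N (contact force between any of the fingers, the arm and carrier above 22 N).
It fails at once if a bystander is moved by more than 20 mm or tipped over (distance of any of tube_rack, small_rack, pot, cup, slide_box, mouse, scanner from where it was at the start of the episode above 0.02 m or angle between any of tube_rack, small_rack, pot, cup, slide_box, mouse, scanner's own z axis and vertical above 0.3 rad).
It also fails if it takes over 64 s, if anything falls off the work surface, if the arm or the gripper's body presses on something with over 40 N, if the wrist force passes 120 N, or if a joint passes its speed limit or range.

ROBOT

A 7-joint arm with a two-finger parallel gripper is mounted at the origin on the work surface. World frame = base frame: x ahead of the robot, y to its left, z up, the work surface at z = 0. Lengths are in m, angles in rad, forces in N, time in s.
With the tool pointing down it reaches from about 0.425 to 0.95 m from the base axis. Payload 4.7 kg.
Tool frame: the origin (TCP) lies on the centre line of the jaws, within the pads' length; the fingertips stand robot.nose_length ahead of it and the grasp point (between the pads) lies 8 mm behind it (robot.nose_length is the distance from the TCP to the fingertips, in m); z points along the fingers, y is the line along which they close (so a half turn about z gives the same grasp; the last joint's range is limited). The gripper opens to 85 mm and grips with 20 to 120 N. Pads are 22 mm wide; open, the fingers measure 114 mm over their backs; the gripper's body (76 mm by 85 mm) begins 54 mm behind the grasp point. The pads swing forward as they close: fully open they stand 13 mm farther back than shut.
Start: joints at [1.124, 0.469, -0.049, 1.532, 0.024, 1.141, -0.082], TCP at [0.274, -0.617, 0.242] pointing down, gripper open.
Joint ranges: [-2.59, 2.59], [-0.33, 1.99], [-1.39, 1.29], [0.1, 2.45], [-1.04, 4.18], [0.21, 1.99], [-2.66, 2.66]. Speed limits (rad/s): [2.57, 2.57, 3.14, 3.14, 3.14, 3.14, 3.14].

INTERFACE

Orientations are given as [roll, pitch, yaw] about the fixed x, y, z axes, in that order (R = Rz(yaw) Ry(pitch) Rx(roll)).
In Python, from plant import robot gives the robot as it stands. Calls block until the motion is done:
- robot.goto(position, orientation): joint-space move of the TCP to a pose.
- robot.move_straight(position, vel=0.15, attitude=None, contact_N=None): straight line of the TCP; attitude=None keeps the orientation; vel is the mean speed in m/s. With contact_N (N) it stops when the force on the tool has changed by that much, and returns True; else False.
- robot.move_joints(angles): joint-space move.
- robot.grip(opening, strength=None): opening from 0.0 (shut) to 1.0 (fully open); strength is the grip in N (None keeps the last); returns when the fingers have stopped.
- robot.sleep(seconds).
- robot.inverse_kinematics(position, orientation): joint angles nearest the present ones, or None.
- robot.sense(): the state.
- robot.grab_frame(name): name is "scene" or "top" or "wrist"; returns a dict with "image" (420x560x3 uint8, red, green, blue), "range_z" (420x560 float32, m along the optical axis (not along the pixel's ray), 0 where there is no reading), "fx", "fy", "cx", "cy" (pixels), "R" (3x3) and "t" (3): a world point X has camera coordinates R X + t. Camera axes: x right, y down, z forward; pixel columns grow to the right and rows downward; lengths in m; the calibration is good to about 2 mm. The wrist camera is an equidistant fisheye: a pixel r from the principal point sees the ray r / f radians off the axis. A picture is of the moment at which its call begins.
A pose or a line that the arm cannot do raises robot.IKError and nothing moves.
- robot.close_job(): hands the job in; it is judged then, once.
The state is a dict: "t": time; "joint_pos": joint angles; "joint_velocities": joint speeds; "effort": joint torques, N m; "tcp_pos": TCP position; "tcp_rot": TCP orientation; "wrist_force": force on the tool from outside, world axes, zero at the start; "torque": the same for the moment, N m; "opening": opening from 0.0 (shut) to 1.0 (fully open); "gripper_force": force on a finger pad.
Only numpy, scipy, OpenCV 4.12 (cv2) and the standard library are available. Lean on these libraries where they do the work, as an engineer would, in place of code of your own. Each camera call takes 0.05 s, during which the arm holds its last target. There are 200 camera calls.

## Working session

There is one attempt and no reset: what is moved stays moved. The work goes in short steps, each a Python script; the robot and the scene stay as the last script left them, time stands still between calls to the robot, and variables do not carry over. Pictures are saved under pics/ and viewed, at most 10 in all, crops included, and the job is handed in when it is done.

```bash
mkdir -p pics; ls
python3 - <<'E'
from plant import robot
import cv2,numpy as np
for n in("scene","top"):
    f=robot.grab_frame(n); cv2.imwrite(f"pics/{n}0.png",f["image"][:,:,::-1]); np.savez(f"{n}0.npz",**f)
    print(n,f["fx"],f["cx"],f["cy"],f["R"].round(3).tolist(),f["t"])
s=robot.sense();print(robot.nose_length,s)
E
```

```text
pics
scene 503.8896042351106 280.6318251978891 208.58687004426412 [[-0.545, 0.838, -0.018], [0.586, 0.366, -0.723], [-0.599, -0.405, -0.691]] [ 0.30380236 -0.22015292  1.76956193]
top 384.2571196787778 276.1496123299023 207.17555601008573 [[-0.018, -1.0, -0.001], [-0.981, 0.018, -0.193], [0.193, -0.002, -0.981]] [0.00422752 0.54514281 1.01595118]
0.011 {'t': 0.1, 'joint_pos': array([ 1.12408606,  0.46938808, -0.04861204,  1.53357947,  0.02409902,
        1.14098211, -0.08228182]), 'joint_velocities': array([-1.53604391e-03, -1.58637240e-03,  7.85960120e-05, -2.16671746e-03,
       -1.08919206e-03,  9.48311466e-04, -2.29850349e-03]), 'effort': array([ 1.08187853e-04, -5.11514568e+01, -4.71702917e-02, -2.38390231e+01,
        1.07862626e-02,  4.44612248e-03,  1.82980210e-05]), 'tcp_pos': array([ 0.27370688, -0.61646591,  0.24134587]), 'tcp_rot': array([-3.13982193e+00,  5.22748559e-05,  4.17872452e-01]), 'wrist_force': array([-0.57121327, -1.02156691,  0.37933349]), 'torque': array([0.05981506, 0.01764169, 0.01670097]), 'gripper_force': 0.0, 'opening': 0.9995957186367201}
```

View pics/top0.png

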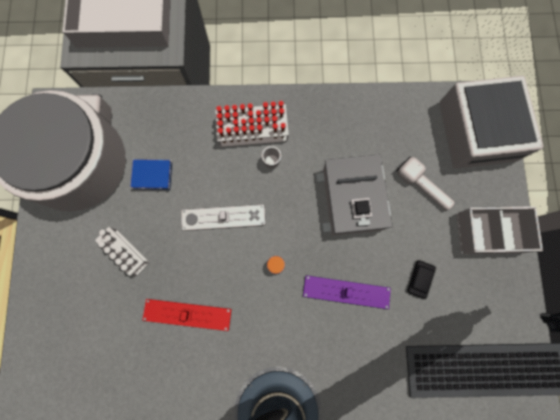

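View pics/scene0.png

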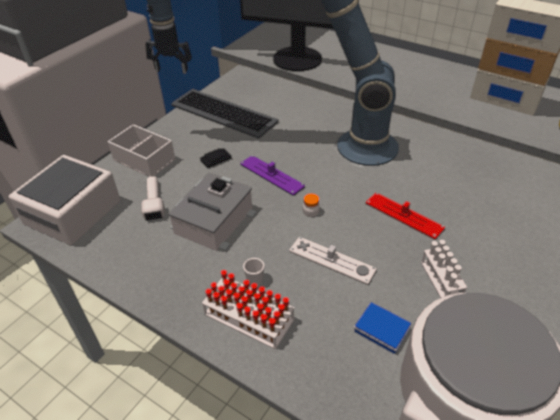

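Top view: the white board is at (222,217), with the disc at its left end (190,219), the cross at its right end (254,215) and the marker near (223,216). The carrier is at (357,195), with its black pad at (361,207) and the bolt toward the robot. Look-alikes are the purple board (347,292) and the red board (187,315), and I'll leave both alone. Other black objects are the mouse (422,279) and the keyboard. I choose the white board and the pad in the grey-lidded carrier.

```bash
cat > h.py <<'E'
import numpy as np,cv2
def ray(f,u,v,z):
    R,t=np.array(f["R"]),np.array(f["t"]); c=-R.T@t
    d=R.T@np.array([(u-f["cx"])/f["fx"],(v-f["cy"])/f["fy"],1.]); return c+d*(z-c[2])/d[2]
def pix(f,X):
    p=f["R"]@np.array(X)+f["t"]; return np.array([f["fx"]*p[0]/p[2]+f["cx"],f["fy"]*p[1]/p[2]+f["cy"]])
def blob(m,near):
    n,l,s,c=cv2.connectedComponentsWithStats(m.astype(np.uint8))
    i=1+np.argmin([np.hypot(*(c[k]-near))+(1e3 if s[k,4]<15 else 0) for k in range(1,n)])
    return l==i,c[i],s[i,4]
E
python3 - <<'E'
from h import *
f=dict(np.load("top0.npz")); im=f["image"].astype(int); g=im.sum(2)/3
m=np.zeros(g.shape,bool); m[190:240,175:275]=True
mb,c,a=blob((g>140)&m,(222,217)); r=cv2.minAreaRect(np.argwhere(mb)[:,::-1].astype(np.float32)); B=cv2.boxPoints(r)
print("board",c,a,r,[ray(f,*p,.012).round(3) for p in B],ray(f,*r[0],.012))
m=np.zeros(g.shape,bool); m[194:222,345:378]=True
mp,c,a=blob((g<45)&m,(361,207)); r=cv2.minAreaRect(np.argwhere(mp)[:,::-1].astype(np.float32));print("pad",c,a,r,[ray(f,*p,.117).round(3) for p in cv2.boxPoints(r)],ray(f,*c,.117))
for n,p in(("disc",(191,219)),("cross",(254,215))): print(n,ray(f,*p,.017))
# lid outline by range height
R,t=f["R"],f["t"]; v,u=np.mgrid[:420,:560]; Z=f["range_z"]; P=np.stack([(u-f["cx"])/f["fx"]*Z,(v-f["cy"])/f["fy"]*Z,Z],-1); W=(P-t)@R
for lo,hi,near in((.075,.095,(357,195)),(.035,.06,(223,216)),(.108,.125,(361,207))):
    mm,c,a=blob((W[...,2]>lo)&(W[...,2]<hi),near); q=W[mm]; r=cv2.minAreaRect(q[:,:2].astype(np.float32)); print(lo,a,c,r,q[:,2].mean(),q.mean(0))
cr=np.hstack([cv2.resize(f["image"][y:y+50,x:x+65],None,fx=6,fy=6,interpolation=2) for x,y in((190,192),(330,190))]); cv2.imwrite("pics/crop.png",cr[:,:,::-1])
E
```

```text
board [224.02469136 216.5117284 ] 1620 ((222.94818115234375, 216.69691467285156), (21.085195541381836, 84.92021942138672), 86.3086166381836) [array([0.553, 0.272, 0.012]), array([0.565, 0.027, 0.012]), array([0.503, 0.024, 0.012]), array([0.492, 0.267, 0.012])] [0.52815393 0.14777474 0.012     ]
pad [357.5     208.96875] 32 ((357.2593994140625, 208.46697998046875), (10.781272888183594, 4.856429100036621), 60.945396423339844) [array([ 0.535, -0.205,  0.117]), array([ 0.541, -0.217,  0.117]), array([ 0.516, -0.229,  0.117]), array([ 0.51 , -0.218,  0.117])] [ 0.52387269 -0.21782306  0.117     ]
disc [0.52227748 0.23846513 0.017     ]
cross [0.53058171 0.05808638 0.017     ]
0.075 3706 [357.69427955 192.87641662] ((0.5748993158340454, -0.22965164482593536), (0.20650066435337067, 0.15735843777656555), 4.955734729766846) 0.08469567820317744 [ 0.57512974 -0.22799865  0.08469568]
0.035 56 [222.75       215.17857143] ((0.5262131690979004, 0.1433962732553482), (0.022521160542964935, 0.01532499585300684), 0.35994258522987366) 0.050683942767322354 [0.52570588 0.14298876 0.05068394]
0.108 183 [362.86885246 206.81967213] ((0.5300498604774475, -0.23305922746658325), (0.0338430218398571, 0.03603529930114746), 4.539807319641113) 0.11619571403421643 [ 0.52950189 -0.23236922  0.11619571]
```

View pics/crop.png

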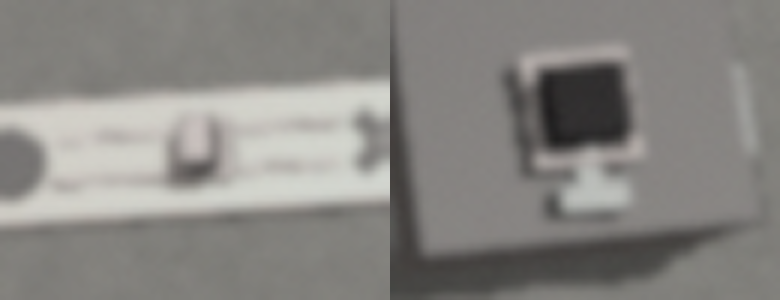

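The crop confirms the disc on the left, the cross on the right, the grey grip in between, and the black pad in its aluminium frame. The pad at (0.530, -0.233) and height 0.117 m agrees with the lid centre minus 45 mm. Next I move above the pad.

Run:
```python
from plant import robot
from h import *
robot.goto([.530,-.233,.19],[np.pi,0,.0864]); robot.grip(0.0,30)
robot.move_straight([.530,-.233,.145],vel=.1); robot.sleep(.3)
s=robot.sense(); print({k:s[k] for k in("t","tcp_pos","tcp_rot","wrist_force","opening")})
f=robot.grab_frame("wrist"); cv2.imwrite("pics/w1.png",f["image"][:,:,::-1])
```

```text
{'t': 3.4667, 'tcp_pos': array([ 0.53033449, -0.23313228,  0.14560874]), 'tcp_rot': array([ 3.14105399e+00, -1.04760654e-03,  8.64053497e-02]), 'wrist_force': array([0.68268468, 0.10841079, 0.37368203]), 'opening': 0.0007152227536893976}
```

View pics/w1.png

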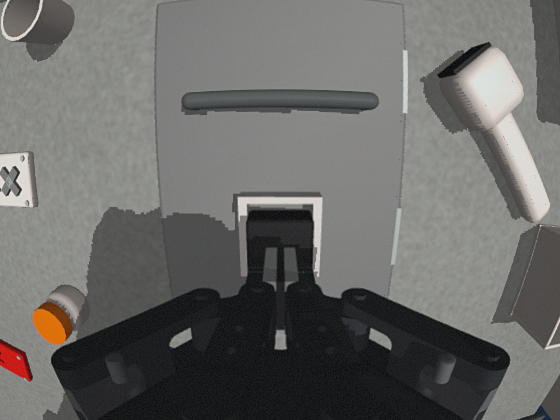

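The closed fingers at (280,250) are centred sideways on the pad and its frame (280,235), and nothing else is nearby. Now the press.

Run:
```python
from plant import robot
import numpy as np
p=np.array([.530,-.233,.131])
robot.move_straight(p,vel=.05); robot.sleep(.3)
F0=np.mean([(robot.sleep(.03),robot.sense()["wrist_force"][2])[1] for _ in range(8)])
log=[];pk=0;res="end"
while p[2]>.1135:
    fz=log[-1][1] if log else 0
    p[2]-=.0003 if fz>1 else .0005
    robot.move_straight(p,vel=.01); robot.sleep(.05)
    s=[robot.sense()]
    for _ in range(2): robot.sleep(.02); s.append(robot.sense())
    F=np.mean([abs(x["wrist_force"][2]-F0) for x in s]); z=s[-1]["tcp_pos"][2]-.011
    log.append((round(z*1e3,2),round(F,2))); pk=max(pk,F)
    if F>14.6: robot.sleep(.3); res="15N"; print(robot.sense()["wrist_force"][2]-F0,robot.sense()["tcp_pos"]); break
    if pk>5 and F<.7: res="click?"; break
print(res,pk,robot.sense()["t"],log)
```

```text
14.503337057984012 [ 0.53022982 -0.23306792  0.12530419]
15N 14.64038376185862 11.8167 [(np.float64(119.47), np.float64(0.32)), (np.float64(118.98), np.float64(0.56)), (np.float64(118.49), np.float64(0.32)), (np.float64(118.01), np.float64(0.18)), (np.float64(117.5), np.float64(0.48)), (np.float64(117.16), np.float64(1.17)), (np.float64(116.84), np.float64(2.43)), (np.float64(116.54), np.float64(3.27)), (np.float64(116.29), np.float64(4.6)), (np.float64(116.08), np.float64(5.6)), (np.float64(115.93), np.float64(7.3)), (np.float64(115.75), np.float64(7.01)), (np.float64(115.6), np.float64(8.26)), (np.float64(115.47), np.float64(9.14)), (np.float64(115.27), np.float64(9.95)), (np.float64(115.1), np.float64(10.07)), (np.float64(114.92), np.float64(11.29)), (np.float64(114.76), np.float64(12.0)), (np.float64(114.61), np.float64(13.02)), (np.float64(114.46), np.float64(13.54)), (np.float64(114.3), np.float64(14.64))]
```

The latch held at 14.6 N after 2.8 mm, while a good one peaks at 12 N or less, so this one is stiff. I'll add a last touch to 15 N, let go, and push the marker toward the cross (-y) with closed fingers.

Run:
```python
from plant import robot
from h import *
robot.move_straight([.530,-.233,.1231],vel=.01); robot.sleep(.3)
print("F",robot.sense()["wrist_force"][2])
robot.move_straight([.530,-.233,.19],vel=.08)
m=np.array([.526,.1435]); d=np.array([np.sin(.046),-np.cos(.046)])
a=m-d*.042
o=[np.pi,0,.046]
robot.goto([*a,.19],o); robot.move_straight([*a,.043],vel=.12); robot.sleep(.2)
s=robot.sense(); print(s["t"],s["tcp_pos"],s["wrist_force"])
b=m+d*.06
hit=robot.move_straight([*b,.043],vel=.04,contact_N=9)
s=robot.sense(); print(hit,s["t"],s["tcp_pos"],s["wrist_force"])
f=robot.grab_frame("top"); np.savez("top1.npz",**f); cv2.imwrite("pics/t1.png",cv2.resize(f["image"][160:280,170:400],None,fx=3,fy=3)[:,:,::-1])
```

```text
F 15.751453624934678
16.4667 [0.52439803 0.18560053 0.04356648] [-0.32472559 -0.33384457  0.71237027]
True 18.0583 [0.527109   0.11970177 0.04292342] [0.01739963 2.34210957 1.61695455]
```

View pics/t1.png

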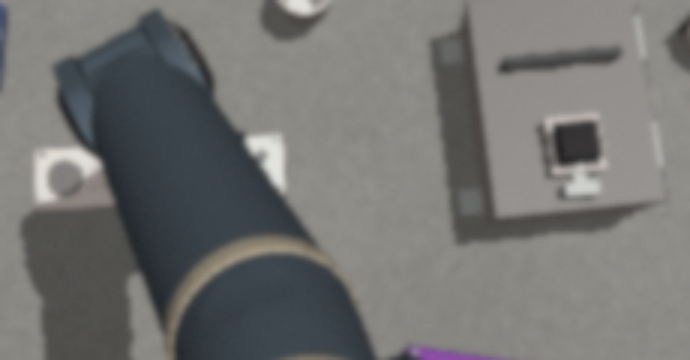

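The arm hides the marker. The pad is up again with the bolt extended, and the carrier hasn't moved. I'll push on to see whether the marker is firmly at its stop, then back off and look.

Run:
```python
from plant import robot
from h import *
m=np.array([.526,.1435]); d=np.array([np.sin(.046),-np.cos(.046)])
hit=robot.move_straight([*(m+d*.06),.043],vel=.02,contact_N=12)
s=robot.sense(); print(hit,s["t"],s["tcp_pos"],s["wrist_force"])
p=s["tcp_pos"][:2]-d*.03
robot.move_straight([*p,.043],vel=.1); robot.move_straight([*p,.2],vel=.15)
robot.goto([.53,-.35,.3],[np.pi,0,.086])
f=robot.grab_frame("top"); np.savez("top2.npz",**f); cv2.imwrite("pics/t2.png",cv2.resize(f["image"][160:280,170:400],None,fx=3,fy=3)[:,:,::-1])
R,t=f["R"],f["t"]; v,u=np.mgrid[:420,:560]; Z=f["range_z"]; W=(np.stack([(u-f["cx"])/f["fx"]*Z,(v-f["cy"])/f["fy"]*Z,Z],-1)-t)@R
for lo,hi,near in((.035,.06,(240,215)),(.1,.125,(361,207))):
    mm,c,a=blob((W[...,2]>lo)&(W[...,2]<hi),near); q=W[mm]; r=cv2.minAreaRect(q[:,:2].astype(np.float32)); print(a,c,r,np.median(q[:,2]), np.hypot(r[0][0]-.5306,r[0][1]-.0581))
print(robot.sense()["t"])
```

```text
True 18.7583 [0.52688078 0.11981107 0.04273572] [0.70612706 1.13346229 0.42212512]
53 [239.45283019 214.0754717 ] ((0.5281769037246704, 0.09651976078748703), (0.014217955991625786, 0.02205130085349083), 88.7710189819336) 0.05169820195763098 0.03849609609463331
214 [362.34579439 206.85514019] ((0.5336858034133911, -0.2330188751220703), (0.041538435965776443, 0.04585276544094086), 4.692033290863037) 0.11593664189733882 0.2911352291204994
22.3
```

View pics/t2.png

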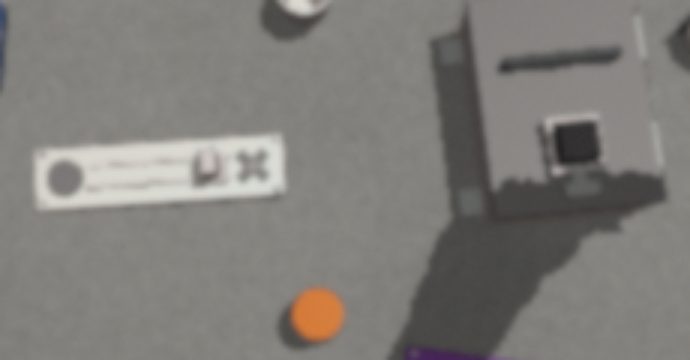

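The marker (207,165) stands next to the cross (252,165), about 39 mm centre to centre, so it is at the stop. The pad top is back at about 0.116 m (up) and the arm is clear, so I'm handing in.

```bash
python3 -c "
from plant import robot
print(robot.close_job())"
```

```text
the job is handed in; nothing more can be done
None
```

The latch is stiff: pressed to about 15 N, it had not clicked (2.8 mm down at 14.6 N) and sprang back when let go, so I slid the marker to the stop at the cross end and handed the job in; no verdict was shown.

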